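Check rocker-shaft carriers on the pin gauge and sort them

ROBOT

A 6-joint arm with a two-finger parallel gripper is mounted at the origin on the work surface. World frame = base frame: x ahead of the robot, y to its left, z up, the work surface at z = 0. Lengths are in m, angles in degrees, forces in N, time in s.
With the tool pointing down it reaches from about 0.3 to 1 m from the base axis. Payload 5.1 kg.
Tool frame: the origin (TCP) lies midway between the tips of the shut fingers; the grasp point (between the pads) lies 19 mm behind it (env.grasp_offset is the distance from the TCP to the grasp point, in m); z points along the fingers, y is the line along which they close (so a half turn about z gives the same grasp; the last joint's range is limited). The gripper opens to 95 mm and grips with 3 to 60 N. Pads are 20 mm wide; open, the fingers measure 119 mm over their backs; the gripper's body (75 mm by 180 mm) begins 59 mm behind the grasp point.
Start: joints at [-69.133, 7.093, 94.555, -0, 78.352, -4.733], TCP at [0.281, -0.586, 0.215] pointing down, gripper open.
Joint ranges: [-149.61, 149.61], [-58.7, 133.49], [1.44, 155.28], [-77.14, 257.14], [18.33, 153.61], [-166.67, 166.67]. Speed limits (degrees/s): [147.25, 147.25, 180, 180, 180, 180].

INTERFACE

Orientations are given as [roll, pitch, yaw] about the fixed x, y, z axes, in that order (R = Rz(yaw) Ry(pitch) Rx(roll)).
In Python, from rig import env gives the robot as it stands. The module is installed in compiled form; this text tells all that it offers.
- The arm moves only by the tool servo_tool, never from a script. Its argument "steps" is a list of rows, each a list of 3 entries, a list of its own where there are three numbers: the shift along the tool's x, y, z in cm, then the turn, a rotation vector about the tool's x, y, z in degrees, then the opening, from 0 (shut) to 1 (fully open). A call has 1 to 12 rows; each row is the pose to reach, as a shift and turn from the pose commanded when the call began, along the tool's axes at that moment; what a row does not reach only later rows make up. A row lasts 1/8 s, in which the tool goes at most 62.5 mm and 10.7 degrees, less where a joint would pass 70% of its speed; a pose out of reach is approached as far as the arm can. A call with a gripper value outside its range is refused whole. The fingers move at their own pace and stop on an object; "force" is the grip in N (left out, the last holds). Time passes only in rows, so rows that repeat a pose let the fingers close. It gives the time, the measured TCP pose, the force, the opening and the grip force at its end, in the units of the state.
- env.get_state(): the state, without advancing time (a new reading comes with each control period).
- env.camera(name): name is "scene" or "top" or "wrist"; returns (picture, depth): 384x512x3 uint8, blue, green, red; 384x512 float32, m along the optical axis (not along the pixel's ray), 0 where there is no reading.
- env.camera_params(name): a dict with "vertical_fov" (degrees; the focal length in pixels is half the picture's height over the tangent of half this angle, whatever the lens; pixels are square), "cx", "cy" (the principal point, pixels), "R" (3x3) and "t" (3): a world point X has camera coordinates R X + t; the wrist camera has in their place "tool_from_camera" (4x4, takes a point from camera to tool coordinates, whose origin is the TCP and whose axes are the flange's). Camera axes: x right, y down, z forward; pixel columns grow to the right and rows downward; lengths in m; the calibration is good to about 2 mm. A picture is of the moment at which its call begins: read the wrist's pose just before it. camera_params takes no time and is no camera call.
- env.hand_in(): hands the job in; it is judged then, once.
The state is a dict: "time": time; "q": joint angles; "qvel": joint speeds; "joint_torque": joint torques, N m; "ee_pos": TCP position; "eef_rot": TCP orientation; "ft_force": force on the tool from outside, world axes, zero at the start; "torque": the same for the moment, N m; "grip_width": finger opening in m; "grip_force": force on a finger pad.
Only numpy, scipy, OpenCV 4.12 (cv2) and the standard library are available. Lean on these libraries where they do the work, as an engineer would, in place of code of your own. Each camera call takes 0.05 s, during which the arm holds its last target. There are 200 camera calls.

TASK

Check the two aluminium rocker-shaft carriers on the bench, one after the other: set each between the rails of the pin gauge and slide it gently along until it is either right home against the post, with the pin all the way through, or stopped part-way by something in its bore; do not ram it. Put a carrier that goes right home into the wooden tray and one that stops short into the steel pan, set down (not dropped) flat and the right way up on the tray's floor, and leave everything else on the bench where it is.

Things in the scene. Friction and masses are not known exactly. Their poses are not given: they have to be found in the camera images.
- carrier_1: one of two alike rocker-shaft carriers: aluminium block 44 long (x) x 36 wide (y) x 46 mm tall (z), loose, right way up. A 22 mm bore runs right through along x, axis 18 mm above the underside; ends alike. Half-way along, a locating screw (8 mm) in its roof may stand into the bore and obstruct it (none, one or both carriers; drawn anew each time; shows only on trying). Origin: centre of underside
- carrier_2: one of two alike rocker-shaft carriers: aluminium block 44 long (x) x 36 wide (y) x 46 mm tall (z), loose, right way up. A 22 mm bore runs right through along x, axis 18 mm above the underside; ends alike. Half-way along, a locating screw (8 mm) in its roof may stand into the bore and obstruct it (none, one or both carriers; drawn anew each time; shows only on trying). Origin: centre of underside
- gauge: fixed pin gauge: steel base plate 195 x 84 mm, 8 mm thick, x = -110 to +85 mm. At +x an upright post, top 52 mm above the bench; from it a horizontal 20 mm pin points to -x, axis at y = 0, 26 mm above the bench. Carriers slide on the plate towards +x, bore along x: centre at x = +23 mm when right home, about +1 mm when stopped by the screw. Origin on the bench, z up
- pin_nose (a point): centre of the pin's flat nose, at x = +5 mm, z = 26 mm of the gauge; the pin is 40 mm long
- post_face (a point): foot of the front face of the 58 mm wide post, on the base plate, at x = +45 mm, z = 8 mm of the gauge: a carrier that is right home touches this face
- guide_mouth (a point): middle of the open end of the guide, on the base plate, at x = -105 mm, z = 8 mm of the gauge. Two rails stand 8 mm above the plate (tops 16 mm above the bench): inner faces 62 mm apart here, narrowing to 38 mm at x = -45 mm, then parallel to the post
- wood_tray: wooden tray with 8 mm thick walls and a grip block at each end, fixed; outside 150 (its x) x 110 (its y) mm, 22 mm tall, inner floor 8 mm above the bench, 134 x 94 mm inside: for carriers that go right home. Origin: on the bench under its centre
- steel_pan: sheet-steel pan with thin walls and a rolled rim, fixed; outside 150 (its x) x 110 (its y) mm, 25 mm tall, inner floor 3 mm above the bench, 144 x 104 mm inside: for carriers that stop short. Origin: on the bench under its centre
- piston: bystander: motor piston standing on its skirt, aluminium, 70 mm diameter, 60 mm tall; origin under its centre
- spanner: bystander: steel open-ended spanner, 150 mm long, lying flat
- screwdriver: bystander: screwdriver, 170 mm long, lying flat
- socket: bystander: steel wrench socket standing on end, 28 mm diameter, 34 mm tall; origin under its centre
- grease_tin: bystander: round tin, 54 mm diameter, 40 mm tall; origin under its centre
- shim_ring: bystander: flat brass ring, 48 mm outer diameter, 10 mm tall
- cover: bystander: cast aluminium cam cover, about 100 x 130 mm and 49 mm tall
Things that resemble listed ones, but are neither listed nor needed, are in the scene too. What is shaped like the carrier_2 but blue or purple is not meant.

How it is judged (in metres and radians):
On the way, in this order (a step that is already met when the one before it is completed fails the run):
1. a first carrier has been tried on the gauge pin: slid right home, or up to where its screw stops it ((((x of carrier_1 in the frame of gauge between 0.0195 and 0.03 m and y of carrier_1 in the frame of gauge between -0.004 and 0.004 m and z of carrier_1 in the frame of gauge below 0.012 m and angle between the x axis of carrier_1 and the x axis of gauge, either way round below 0.12 rad) or (z of screw_tip_1 in the frame of carrier_1 below 0.0307 m and x of carrier_1 in the frame of gauge between -0.003 and 0.03 m and y of carrier_1 in the frame of gauge between -0.004 and 0.004 m and z of carrier_1 in the frame of gauge below 0.012 m and angle between the x axis of carrier_1 and the x axis of gauge, either way round below 0.12 rad)) or ((x of carrier_2 in the frame of gauge between 0.0195 and 0.03 m and y of carrier_2 in the frame of gauge between -0.004 and 0.004 m and z of carrier_2 in the frame of gauge below 0.012 m and angle between the x axis of carrier_2 and the x axis of gauge, either way round below 0.12 rad) or (z of screw_tip_2 in the frame of carrier_2 below 0.0307 m and x of carrier_2 in the frame of gauge between -0.003 and 0.03 m and y of carrier_2 in the frame of gauge between -0.004 and 0.004 m and z of carrier_2 in the frame of gauge below 0.012 m and angle between the x axis of carrier_2 and the x axis of gauge, either way round below 0.12 rad)))), for 0.1 s.
2. the other carrier, too, has been tried, the first one having been taken away from where it began (((((x of carrier_2 in the frame of gauge between 0.0195 and 0.03 m and y of carrier_2 in the frame of gauge between -0.004 and 0.004 m and z of carrier_2 in the frame of gauge below 0.012 m and angle between the x axis of carrier_2 and the x axis of gauge, either way round below 0.12 rad) or (z of screw_tip_2 in the frame of carrier_2 below 0.0307 m and x of carrier_2 in the frame of gauge between -0.003 and 0.03 m and y of carrier_2 in the frame of gauge between -0.004 and 0.004 m and z of carrier_2 in the frame of gauge below 0.012 m and angle between the x axis of carrier_2 and the x axis of gauge, either way round below 0.12 rad)) and distance of carrier_1 from where it was at the start of the episode above 0.06 m) or (((x of carrier_1 in the frame of gauge between 0.0195 and 0.03 m and y of carrier_1 in the frame of gauge between -0.004 and 0.004 m and z of carrier_1 in the frame of gauge below 0.012 m and angle between the x axis of carrier_1 and the x axis of gauge, either way round below 0.12 rad) or (z of screw_tip_1 in the frame of carrier_1 below 0.0307 m and x of carrier_1 in the frame of gauge between -0.003 and 0.03 m and y of carrier_1 in the frame of gauge between -0.004 and 0.004 m and z of carrier_1 in the frame of gauge below 0.012 m and angle between the x axis of carrier_1 and the x axis of gauge, either way round below 0.12 rad)) and distance of carrier_2 from where it was at the start of the episode above 0.06 m))), for 0.1 s.
At the end, for the whole second after the job is handed in: Each carrier lies flat (within 7 degrees), right way up and at rest on the floor of its tray, its centre inside the tray: the wooden tray if its bore lets the pin right through, the steel pan if its screw obstructs the bore (a screw that only just grazes the pin counts as either) (((z of screw_tip_1 in the frame of carrier_1 above 0.0287 m and x of carrier_1 in the frame of wood_tray between -0.058 and 0.058 m and y of carrier_1 in the frame of wood_tray between -0.038 and 0.038 m and z of carrier_1 in the frame of wood_tray below 0.013 m and angle between carrier_1's own z axis and vertical below 0.12 rad and linear speed of carrier_1 below 0.02 m/s) or (z of screw_tip_1 in the frame of carrier_1 below 0.0307 m and x of carrier_1 in the frame of steel_pan between -0.058 and 0.058 m and y of carrier_1 in the frame of steel_pan between -0.038 and 0.038 m and z of carrier_1 in the frame of steel_pan below 0.013 m and angle between carrier_1's own z axis and vertical below 0.12 rad and linear speed of carrier_1 below 0.02 m/s)) and ((z of screw_tip_2 in the frame of carrier_2 above 0.0287 m and x of carrier_2 in the frame of wood_tray between -0.058 and 0.058 m and y of carrier_2 in the frame of wood_tray between -0.038 and 0.038 m and z of carrier_2 in the frame of wood_tray below 0.013 m and angle between carrier_2's own z axis and vertical below 0.12 rad and linear speed of carrier_2 below 0.02 m/s) or (z of screw_tip_2 in the frame of carrier_2 below 0.0307 m and x of carrier_2 in the frame of steel_pan between -0.058 and 0.058 m and y of carrier_2 in the frame of steel_pan between -0.038 and 0.038 m and z of carrier_2 in the frame of steel_pan below 0.013 m and angle between carrier_2's own z axis and vertical below 0.12 rad and linear speed of carrier_2 below 0.02 m/s))); the robot touches nothing.
It fails at once if a carrier is rammed onto the pin or the post (more than 45 N between carrier and gauge while it is at the pin) ((contact force between carrier_1 and gauge above 45 N and x of carrier_1 in the frame of gauge above -0.025 m and horizontal distance between carrier_1 and gauge below 0.05 m) or (contact force between carrier_2 and gauge above 45 N and x of carrier_2 in the frame of gauge above -0.025 m and horizontal distance between carrier_2 and gauge below 0.05 m)).
It fails at once if a carrier is dropped or thrown (faster than 0.8 m/s out of the fingers) ((linear speed of carrier_1 above 0.8 m/s and contact force between the fingers and carrier_1 below 0.1 N) or (linear speed of carrier_2 above 0.8 m/s and contact force between the fingers and carrier_2 below 0.1 N)).
It fails at once if another thing on the bench is shifted by more than 30 mm (distance of any of piston, spanner, screwdriver, socket, grease_tin, shim_ring, cover from where it was at the start of the episode above 0.03 m).
It also fails if it takes over 72 s, if anything falls off the work surface, if the arm or the gripper's body presses on something with over 40 N, if the wrist force passes 120 N, or if a joint passes its speed limit or range.

## Working session

There is one attempt and no reset: what is moved stays moved. The work goes in short steps, Python scripts to look and compute and a tool call to move; the robot and the scene stay as the last step left them, time stands still between calls to the robot, and variables do not carry over. Pictures are saved under pics/ and viewed, at most 10 in all, crops included, and the job is handed in when it is done.

Besides the shell and the picture viewer there is one more tool, called after "Call:" by a JSON object that holds its "op" and its "data". servo_tool: Moves the arm, as the interface text tells. Its arguments: {"type":"object","properties":{"steps":{"type":"array"},"force":{"type":"number"}},"required":["steps"]}

```bash
mkdir -p pics; cat > h.py <<'E'
import numpy as np, cv2
from rig import env
def cam(n):
    s=env.get_state(); im,d=env.camera(n); p=env.camera_params(n)
    f=192/np.tan(np.radians(p['vertical_fov'])/2)
    v,u=np.mgrid[0:384,0:512]
    C=np.stack([(u-p['cx'])/f*d,(v-p['cy'])/f*d,d],-1)
    if n=='wrist':
        from scipy.spatial.transform import Rotation as R
        T=np.array(p['tool_from_camera']); X=C@T[:3,:3].T+T[:3,3]
        X=X@R.from_euler('xyz',s['eef_rot'],degrees=True).as_matrix().T+np.array(s['ee_pos'])
    else: X=(C-np.array(p['t']))@np.array(p['R'])
    X[d==0]=np.nan
    return im,d,X,p
E
python3 - <<'E'
from h import *
print(env.get_state())
for n in('top','scene'):
    im,d,X,p=cam(n); np.savez(n+'.npz',im=im,X=X); cv2.imwrite(f'pics/{n}0.png',cv2.resize(im,(800,600)))
    print(n,{k:v for k,v in p.items()})
E
```

```text
{'time': 0.0, 'q': array([-6.91346225e+01,  7.13568621e+00,  9.46322719e+01, -3.79178380e-04,
        7.83515682e+01, -4.73143657e+00]), 'qvel': array([-0.07922742, -0.02375745, -0.04210216,  0.02548069,  0.02174493,
       -0.04038593]), 'joint_torque': array([-1.42342800e-03, -4.17611790e+01, -3.59932172e+01,  7.75138848e-02,
        4.92962252e-02, -1.69042087e-04]), 'ee_pos': array([ 0.28058205, -0.58562297,  0.21338098]), 'eef_rot': array([-1.79880850e+02, -9.48921596e-03,  2.55968811e+01]), 'ft_force': array([-0.22804976,  0.0073681 , -0.20980254]), 'torque': array([-0.01225576, -0.02130692,  0.00099478]), 'grip_force': 0.0, 'grip_width': 0.0952238311480385}
top {'vertical_fov': 52.240799398180215, 'cx': 250.82876007119137, 'cy': 188.53567358974567, 'R': array([[ 0.0015333 , -0.99999547,  0.00259008],
       [-0.99557872, -0.00176977, -0.09391421],
       [ 0.09391837, -0.00243463, -0.99557692]]), 't': array([-0.0151561 ,  0.58677333,  1.00252181])}
scene {'vertical_fov': 55.19166483206372, 'cx': 243.5722816997069, 'cy': 193.18424824636926, 'R': array([[-0.49457013,  0.86904187, -0.01290805],
       [ 0.48608347,  0.26425647, -0.83300143],
       [-0.72050208, -0.41825201, -0.55312024]]), 't': array([ 0.26891531, -0.24601674,  1.38175294])}
```

View pics/top0.png

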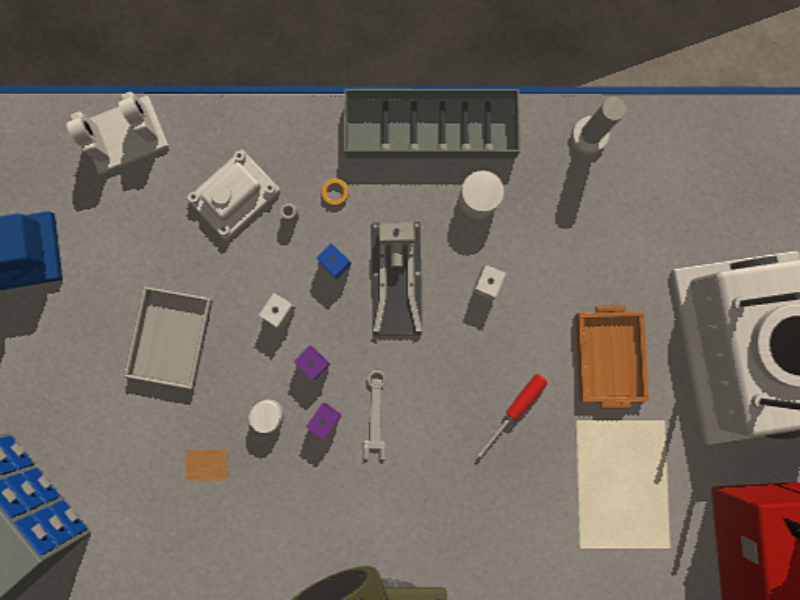

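View pics/scene0.png

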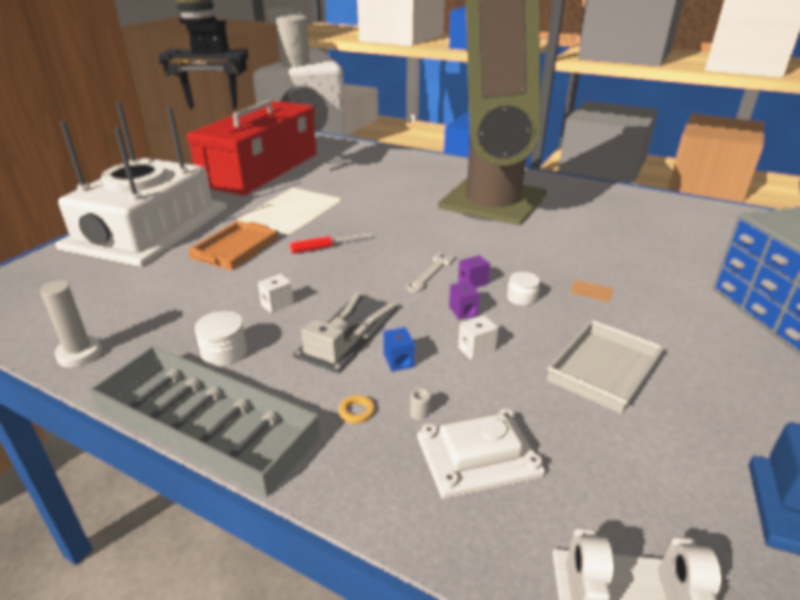

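Top view, in its 800x600 pixels: the carriers are at (275,310) and (490,281). The gauge is at (396,280) with its post up (+x), the pan at (168,341) and the wooden tray at (612,357). The blue and purple blocks are decoys. Next I measure with depth.

```bash
python3 - <<'E'
from h import *
D=np.load('top.npz'); X=D['X']
def rect(c,zlo,zhi,r):
    u,v=np.array(c)/1.5625
    m=(X[...,2]>zlo)&(X[...,2]<zhi); vv,uu=np.mgrid[0:384,0:512]
    m&=(abs(uu-u)<r[0]/1.5625)&(abs(vv-v)<r[1]/1.5625)
    P=X[m]; (c0,s,a)=cv2.minAreaRect((P[:,:2]*1000).astype(np.float32))
    print(c,len(P),np.round(c0,1),np.round(s,1),round(a,1),'z',np.percentile(P[:,2],[5,50,95]).round(4))
rect((275,310),.038,.056,(25,25))
rect((490,281),.038,.056,(25,25))
rect((396,280),.004,.07,(35,65))
rect((396,280),.04,.065,(35,65))
rect((396,280),.012,.02,(35,65))
rect((168,341),.012,.04,(48,60))
rect((612,357),.014,.04,(42,56))
for c in [(283,186),(335,192),(288,212),(482,193),(265,417),(375,420),(520,410),(690,300),(431,120),(600,130)]:
    u,v=(np.array(c)/1.5625).astype(int); print(c,X[v,u].round(3))
E
```

```text
(275, 310) 250 [560.5 180. ] [36.4 44.1] 56.1 z [0.0428 0.046  0.0489]
(490, 281) 246 [ 609.4 -175.8] [36.1 45.2] 66.9 z [0.0426 0.0464 0.0492]
(396, 280) 2259 [617.1 -20.8] [220.6 113.7] 0.9 z [0.0054 0.0098 0.0528]
(396, 280) 275 [690.8 -19.7] [30.6 57.7] 1.4 z [0.0453 0.0522 0.0557]
(396, 280) 439 [604.9 -22.6] [158.5  79.6] 0.1 z [0.0126 0.0159 0.0188]
(168, 341) 560 [515.2 364.2] [116.8 156. ] 79.4 z [0.0142 0.0234 0.0268]
(612, 357) 838 [ 483.7 -384.6] [170.5 111.6] 1.1 z [0.0171 0.0219 0.0254]
(283, 186) [nan nan nan]
(335, 192) [ 0.773  0.087 -0.001]
(288, 212) [ 0.736  0.169 -0.   ]
(482, 193) [ 0.755 -0.162  0.059]
(265, 417) [0.387 0.194 0.042]
(375, 420) [0.378 0.014 0.006]
(520, 410) [ 0.396 -0.225  0.023]
(690, 300) [ 0.579 -0.519  0.018]
(431, 120) [ 0.903 -0.081  0.002]
(600, 130) [ 0.853 -0.354  0.083]
```

```bash
cat > plan.py <<'E'
import sys,numpy as np
from numpy import cos,sin,radians as r
# from pose x,y,z,yaw (commanded) to targets; metres, deg
def plan(a,*T):
    c,s=cos(r(a[3])),sin(r(a[3]))
    for t in T:
        dx,dy,dz=[(t[i]-a[i])*100 for i in range(3)]
        print([round(float(v),2) for v in (c*dx+s*dy, s*dx-c*dy, -dz)],'turn z',round(a[3]-t[3],2))
E
python3 - <<'E'
from h import *; from plan import plan
print(env.camera_params('wrist'))
plan((.281,-.586,.215,25.6),(.34,-.25,.30,-23.1),(.55,-.176,.30,-23.1))
E
```

```text
{'vertical_fov': 60.55800040552126, 'cx': 253.09968080330012, 'cy': 185.2413146021552, 'tool_from_camera': array([[ 5.76437815e-04, -9.57438468e-01, -2.88636880e-01,
         8.14248384e-02],
       [ 9.99999800e-01,  6.27453579e-04, -8.42251787e-05,
         2.85340152e-04],
       [ 2.61746669e-04, -2.88636773e-01,  9.57438637e-01,
        -1.70226239e-01],
       [ 0.00000000e+00,  0.00000000e+00,  0.00000000e+00,
         1.00000000e+00]])}
[19.84, -27.75, -8.5] turn z 48.7
[41.97, -25.35, -8.5] turn z 48.7
```

```bash
python3 - <<'E'
from plan import plan
plan((.281,-.586,.215,25.6),(.34,-.25,.28,0),(.60,-.06,.22,0))
E
```

```text
[19.84, -27.75, -6.5] turn z 25.6
[51.5, -33.65, -0.5] turn z 25.6
```

Call:
{"op": "servo_tool", "data": {"steps": [[[5,-7,-5],[0,0,6],1],[[10,-14,-6.5],[0,0,12],1],[[15,-21,-6.5],[0,0,18],1],[[19.8,-27.8,-6.5],[0,0,25.6],1],[[25,-29,-6.5],[0,0,25.6],1],[[31,-30,-5],[0,0,25.6],1],[[37,-31,-4],[0,0,25.6],1],[[43,-32,-3],[0,0,25.6],1],[[48,-33,-1.5],[0,0,25.6],1],[[51.5,-33.65,-0.5],[0,0,25.6],1],[[51.5,-33.65,-0.5],[0,0,25.6],1],[[51.5,-33.65,-0.5],[0,0,25.6],1]]}}

```text
time: 1.6
ee_pos: [0.6001, -0.0584, 0.2174]
eef_rot: [-180.0, 0.2, 0.2]
ft_force: [-0.2, -0.2, -1.2]
grip_width: 0.0953
grip_force: 0.0
```

```bash
python3 - <<'E'
from h import *
im,d,X,p=cam('wrist'); np.savez('w1.npz',im=im,X=X); cv2.imwrite('pics/w1.png',cv2.resize(im,(800,600)))
s=env.get_state(); print(s['ee_pos'],s['eef_rot'],s['time'],s['ft_force'])
E
```

```text
[ 0.59959045 -0.05949     0.21829749] [-1.79989987e+02  1.58915435e-01  1.00646681e-01] 1.65 [-0.22963755 -0.42400764  0.42567474]
```

View pics/w1.png

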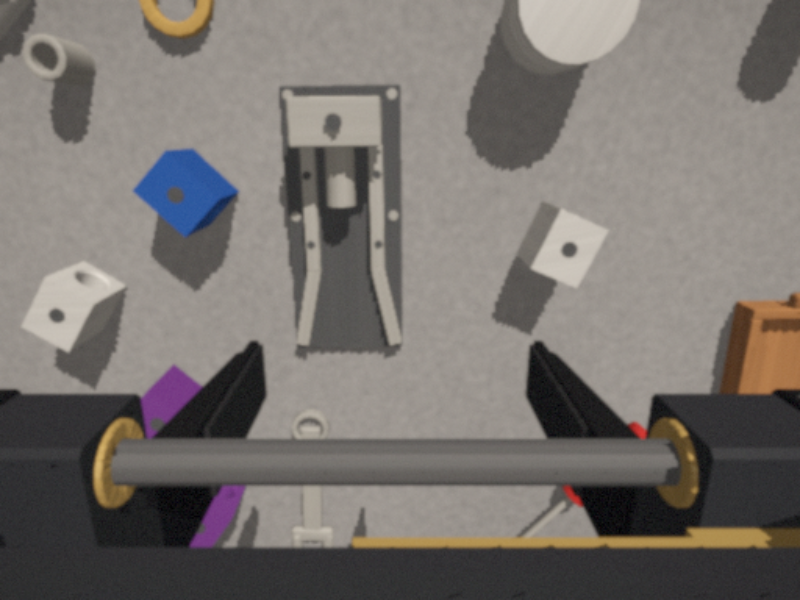

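Wrist view: the left carrier's top is at (60,310), with its bore end showing at (93,272). The right carrier's top is at (570,248). On the gauge, the post top is at (333,120) and the pin at (341,180).

```bash
python3 - <<'E'
from h import *
D=np.load('w1.npz'); X=D['X']
vv,uu=np.mgrid[0:384,0:512]
def sel(c,zlo,zhi,r):
    u,v=np.array(c)/1.5625
    return X[(X[...,2]>zlo)&(X[...,2]<zhi)&(abs(uu-u)<r[0]/1.5625)&(abs(vv-v)<r[1]/1.5625)]
def rect(n,*a):
    P=sel(*a); (c0,s,g)=cv2.minAreaRect((P[:,:2]*1000).astype(np.float32))
    print(n,len(P),np.round(c0,1),np.round(s,1),round(g,1),'z',np.percentile(P[:,2],[5,50,95]).round(4),'mean',P[:,:2].mean(0).round(4))
rect('R',(570,248),.040,.052,(60,60))
rect('L',(60,310),.040,.052,(70,65))
rect('post',(333,120),.046,.058,(60,40))
rect('base',(340,220),.004,.012,(75,150))
P=sel((341,180),.028,.042,(30,40)); print('pin',len(P),P.mean(0).round(4),np.percentile(P[:,0],[1,99]),np.percentile(P[:,1],[1,99]),P[:,2].max())
# pin line
k=np.polyfit(P[:,0],P[:,1],1); print('pin slope deg',np.degrees(np.arctan(k[0])),)
R=sel((341,180),.0125,.02,(65,40))
for sgn in(1,-1):
    Q=R[sgn*(R[:,1]+.02)>.012]; k=np.polyfit(Q[:,0],Q[:,1],1); print('rail',len(Q),Q.mean(0).round(4),np.degrees(np.arctan(k[0])),np.percentile(Q[:,1],[2,98]))
E
```

```text
R 1465 [ 607.1 -176.2] [36.8 43.9] 67.5 z [0.0446 0.0462 0.0475] mean [ 0.6078 -0.1754]
L 1400 [558.2 179.7] [37.  45.7] 56.9 z [0.0426 0.0462 0.0475] mean [0.5595 0.1782]
post 1917 [688.3 -19.8] [29.7 57.7] 0.3 z [0.0509 0.0522 0.0543] mean [ 0.6888 -0.0199]
base 7159 [616.1 -21. ] [194.9  84.2] 0.9 z [0.007  0.0083 0.0096] mean [ 0.6099 -0.0231]
pin 686 [ 0.654  -0.0211  0.0342] [0.63401262 0.67307315] [-0.02978728 -0.01122432] 0.03744507529345131
pin slope deg 1.0071331334812608
rail 429 [0.6474 0.0031 0.0161] 0.9833118858773902 [-0.0017361   0.00814987]
rail 428 [ 0.648  -0.0446  0.0162] 1.096890665781343 [-0.04942465 -0.03962865]
```

```bash
python3 - <<'E'
from plan import plan
a=(.60,-.06,.22,0)
plan(a,(.6075,-.176,.10,-22.5),(.6075,-.176,.017,-22.5))
import numpy as np
G=np.array([.6286,-.0211]);
def g(x,z): 
    p=G+x*np.array([np.cos(.01745),np.sin(.01745)]); return (p[0],p[1],z,1.0)
b=(.6075,-.176,.017,-22.5)
for x,z in[(-.075,.1),(-.075,.03),(-.075,.025)]: print(g(x,z)); plan(b,g(x,z))
E
```

```text
[0.75, 11.6, 12.0] turn z 22.5
[0.75, 11.6, 20.3] turn z 22.5
(np.float64(0.5536114185539974), np.float64(-0.022408683581403428), 0.1, 1.0)
[-10.86, -12.13, -8.3] turn z -23.5
(np.float64(0.5536114185539974), np.float64(-0.022408683581403428), 0.03, 1.0)
[-10.86, -12.13, -1.3] turn z -23.5
(np.float64(0.5536114185539974), np.float64(-0.022408683581403428), 0.025, 1.0)
[-10.86, -12.13, -0.8] turn z -23.5
```

Call:
{"op": "servo_tool", "data": {"steps": [[[0.2,3,2],[0,0,6],1],[[0.5,8,6],[0,0,14],0.75],[[0.75,11.6,10],[0,0,22.5],0.75],[[0.75,11.6,12],[0,0,22.5],0.75],[[0.75,11.6,15],[0,0,22.5],0.75],[[0.75,11.6,18],[0,0,22.5],0.75],[[0.75,11.6,20],[0,0,22.5],0.75],[[0.75,11.6,20.3],[0,0,22.5],0.75],[[0.75,11.6,20.3],[0,0,22.5],0.75]]}}

```text
time: 2.78
ee_pos: [0.608, -0.1763, 0.0177]
eef_rot: [-180.0, -0.1, -22.5]
ft_force: [0.5, 0.2, 0.2]
grip_width: 0.0714
grip_force: 0.0
```

Call:
{"op": "servo_tool", "data": {"steps": [[[0,0,0],[0,0,0],0.3],[[0,0,0],[0,0,0],0.2],[[0,0,0],[0,0,0],0.2],[[0,0,0],[0,0,0],0.2],[[0,0,0],[0,0,0],0.2],[[0,0,0],[0,0,0],0.2]], "force": 15}}

```text
time: 3.52
ee_pos: [0.6075, -0.1761, 0.0169]
eef_rot: [-180.0, -0.0, -22.5]
ft_force: [-0.3, 1.0, 1.4]
grip_width: 0.0361
grip_force: 15.0
```

Call:
{"op": "servo_tool", "data": {"steps": [[[0,0,-1],[0,0,0],0.2],[[0,0,-3.5],[0,0,0],0.2],[[-1,-1,-6.5],[0,0,0],0.2],[[-3.5,-4,-8.3],[0,0,-8],0.2],[[-6.5,-7.5,-8.3],[0,0,-16],0.2],[[-9.5,-10.5,-8.3],[0,0,-23.5],0.2],[[-10.86,-12.13,-8.3],[0,0,-23.5],0.2],[[-10.86,-12.13,-7],[0,0,-23.5],0.2],[[-10.86,-12.13,-4.5],[0,0,-23.5],0.2],[[-10.86,-12.13,-2.5],[0,0,-23.5],0.2],[[-10.86,-12.13,-1.5],[0,0,-23.5],0.2],[[-10.86,-12.13,-1.5],[0,0,-23.5],0.2]]}}

```text
time: 5.03
ee_pos: [0.5528, -0.023, 0.0304]
eef_rot: [-180.0, 0.1, 1.0]
ft_force: [0.6, -0.1, -1.2]
grip_width: 0.0357
grip_force: 15.0
```

```bash
python3 - <<'E'
from h import *
im,d,X,p=cam('wrist'); np.savez('w2.npz',im=im,X=X); cv2.imwrite('pics/w2.png',cv2.resize(im,(800,600)))
s=env.get_state(); print(s['ee_pos'],s['eef_rot'],s['grip_width'])
P=X[(X[...,2]>.046)&(X[...,2]<.066)&(abs(X[...,0]-.555)<.045)&(abs(X[...,1]+.022)<.016)]
print(len(P),np.percentile(P[:,0],[1,99]),np.percentile(P[:,1],[1,99]),np.percentile(P[:,2],[5,50,95]))
E
```

```text
[ 0.553607   -0.02293756  0.03146918] [1.79997875e+02 1.98095522e-02 9.62222594e-01] 0.035791395013027215
4645 [0.54353628 0.57473621] [-0.03770152 -0.00632588] [0.05094918 0.05972332 0.06078641]
```

View pics/w2.png

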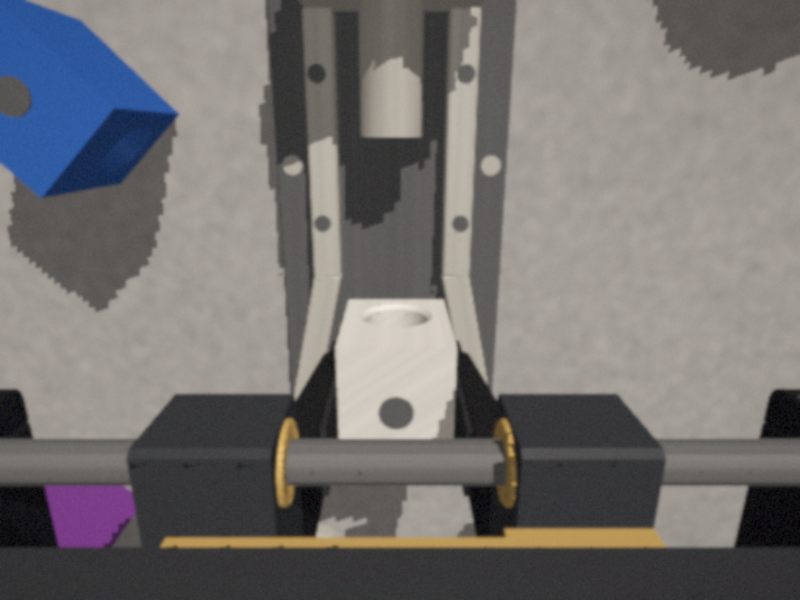

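The carrier is held just above the plate between the rails, with its front at row 300. Its centre is near column 396 and the pin's near 391, so I measure that offset.

```bash
cat > off.py <<'E'
from h import *
def off(X,s):
    # tool-aligned lateral coords
    yaw=np.radians(s['eef_rot'][2]); c,sn=np.cos(yaw),np.sin(yaw); dx=X[...,0]-s['ee_pos'][0]; dy=X[...,1]-s['ee_pos'][1]
    a=c*dx+sn*dy; b=-sn*dx+c*dy; z=X[...,2]
    tz=s['ee_pos'][2]+.03 # carrier top z
    m=(abs(z-tz)<.004)&(a>.008)&(a<.03)&(abs(b)<.025)
    A,B=a[m],b[m]; print('carrier b edges',np.percentile(B,[1,99]),'mid',np.percentile(B,[1,99]).mean(),'front a',np.percentile(A,99.5))
    m=(z>.0245)&(z<.040)&(a>.03)&(abs(b)<.0135); r=X[m]
    if m.sum()>50: k=np.polyfit(a[m],b[m],1); print('pin mean b',b[m].mean(),'edges mid',np.percentile(b[m],[1,99]).mean(),'slope',np.degrees(k[0]),'nose a',np.percentile(a[m],1))
    for sg in(1,-1):
        m=(z>.0125)&(z<.0185)&(a>.032)&(a<.12)&(sg*b>.015)&(sg*b<.032)
        if m.sum()>50: print('rail inner',sg,np.median([np.min(sg*b[m&(a>t)&(a<t+.008)]) if (m&(a>t)&(a<t+.008)).sum()>5 else np.nan for t in np.arange(.045,.11,.008)]))
E
python3 - <<'E'
from off import *
off(np.load('w2.npz')['X'],dict(ee_pos=[.5536,-.0224,.0305],eef_rot=[180,0,1.0]))
E
```

```text
carrier b edges [-0.02343069  0.02339637] mid -1.7159050159447006e-05 front a 0.021171458724676982
pin mean b 0.00031444389510072506 edges mid 0.00033354234428280803 slope -0.2019528800088228 nose a 0.0803863896197216
rail inner 1 0.019371675225717356
rail inner -1 0.018439105456495433
```

Call:
{"op": "servo_tool", "data": {"steps": [[[0,-0.04,0.4],[0,0,0],0.2],[[0,-0.04,0.67],[0,0,0],0.2],[[0.5,-0.04,0.67],[0,0,0],0.2],[[1.5,-0.04,0.67],[0,0,0],0.2],[[2.5,-0.04,0.67],[0,0,0],0.2],[[3.5,-0.04,0.67],[0,0,0],0.2],[[4,-0.04,0.67],[0,0,0],0.2],[[4,-0.04,0.67],[0,0,0],0.2]], "force": 10}}

```text
time: 6.08
ee_pos: [0.594, -0.0214, 0.025]
eef_rot: [-180.0, -0.0, 1.0]
ft_force: [0.2, 0.7, -1.4]
grip_width: 0.0357
grip_force: 10.0
```

```bash
python3 - <<'E'
from off import *
im,d,X,p=cam('wrist'); np.savez('w3.npz',im=im,X=X); cv2.imwrite('pics/w3.png',im[0:300,100:420])
s=env.get_state(); print(s['ee_pos'],s['eef_rot'],s['ft_force'],s['torque'])
off(X,dict(ee_pos=[.5936,-.0213,.0253],eef_rot=[180,0,1.0]))
E
```

```text
[ 0.59375035 -0.02141677  0.02496271] [-1.79995927e+02 -2.19502996e-02  1.00443162e+00] [-0.39019782 -0.27245281 -1.88814698] [ 0.17657451 -0.09354998  0.04523435]
carrier b edges [-0.02326837  0.02331047] mid 2.105289511897604e-05 front a 0.02225158538356048
pin mean b -3.803253352489279e-05 edges mid -3.502097496738826e-05 slope -0.19956734347606342 nose a 0.04057890262972173
rail inner 1 nan
rail inner -1 nan
```

View pics/w3.png

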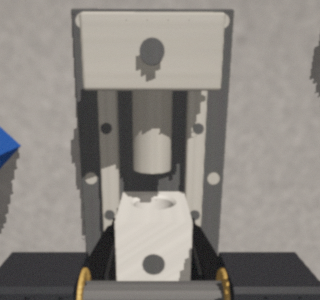

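The carrier sits between the rails, in line with the pin and with no force, so I slide on slowly.

Call:
{"op": "servo_tool", "data": {"steps": [[[0.8,0,0],[0,0,0],0.2],[[1.6,0,0],[0,0,0],0.2],[[2.4,0,0],[0,0,0],0.2],[[2.9,0,0],[0,0,0],0.2],[[3.2,0,0],[0,0,0],0.2],[[3.5,0,0],[0,0,0],0.2],[[3.8,0,0],[0,0,0],0.2],[[4.0,0,0],[0,0,0],0.2],[[4.2,0,0],[0,0,0],0.2]], "force": 10}}

```text
time: 7.25
ee_pos: [0.6355, -0.0207, 0.025]
eef_rot: [180.0, 0.0, 1.0]
ft_force: [0.2, -0.5, -2.5]
grip_width: 0.0357
grip_force: 10.0
```

Call:
{"op": "servo_tool", "data": {"steps": [[[0.4,0,0],[0,0,0],0.2],[[0.8,0,0],[0,0,0],0.2],[[1.1,0,0],[0,0,0],0.2],[[1.3,0,0],[0,0,0],0.2],[[1.4,0,0],[0,0,0],0.2],[[1.5,0,0],[0,0,0],0.2],[[1.6,0,0],[0,0,0],0.2],[[1.65,0,0],[0,0,0],0.2],[[1.65,0,0],[0,0,0],0.2]], "force": 10}}

```text
time: 8.38
ee_pos: [0.652, -0.0205, 0.025]
eef_rot: [-180.0, -0.0, 1.0]
ft_force: [0.5, -1.2, -1.5]
grip_width: 0.0362
grip_force: 10.0
```

```bash
python3 - <<'E'
from h import *
im,d,X,p=cam('wrist'); cv2.imwrite('pics/w4.png',im[0:300,100:420])
s=env.get_state(); print(s['ee_pos'],s['eef_rot'],s['ft_force'],s['torque'])
E
```

```text
[ 0.65193587 -0.02045795  0.02496413] [ 1.79999638e+02 -5.82772322e-04  9.98904718e-01] [-0.03859475 -0.00768795 -1.75561613] [ 0.01389719  0.03049073 -0.01666273]
```

View pics/w4.png

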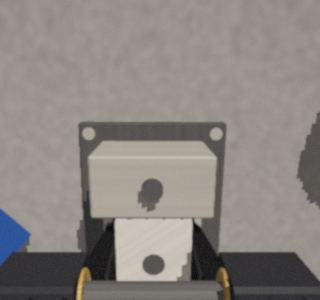

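The carrier's front edge meets the post's face at row 218, so it is right home. A small extra push will confirm contact, then I back it out. The pin is 40 mm long, so I retreat to x ≈ -75 before lifting.

Call:
{"op": "servo_tool", "data": {"steps": [[[0.08,0,0],[0,0,0],0.2],[[0.16,0,0],[0,0,0],0.2],[[0.2,0,0],[0,0,0],0.2],[[0.2,0,0],[0,0,0],0.2]], "force": 10}}

```text
time: 8.93
ee_pos: [0.6525, -0.0204, 0.0248]
eef_rot: [-180.0, 0.2, 1.0]
ft_force: [-6.2, -0.1, 2.2]
grip_width: 0.0362
grip_force: 10.0
```

```bash
python3 - <<'E'
from h import *; from plan import plan
D=np.load('top.npz'); X=D['X']
vv,uu=np.mgrid[0:384,0:512]
def at(c,r,zlo,zhi):
    u,v=np.array(c)/1.5625
    return X[(X[...,2]>zlo)&(X[...,2]<zhi)&(abs(uu-u)<r[0]/1.5625)&(abs(vv-v)<r[1]/1.5625)]
for n,c in(('wood',(612,357)),('pan',(168,341))):
    P=at(c,(12,20),-.01,.03); print(n,P.mean(0),len(P))
P=at((168,341),(48,60),.012,.04); b=cv2.boxPoints(cv2.minAreaRect((P[:,:2]*1000).astype(np.float32))); print(b)
G=np.array([.6286,-.0207]); u=np.array([np.cos(.01745),np.sin(.01745)])
print(G-.08*u)
# commanded now
a=np.array([.6286-.0354+.0,0])
E
```

```text
wood [ 0.48265316 -0.3895457   0.00828274] 390
pan [0.50806363 0.3686749  0.00283827] 413
[[427.82715 321.17535]
 [581.1483  292.45068]
 [602.6643  407.29443]
 [449.34314 436.0191 ]]
[ 0.54861218 -0.02209593]
```

```bash
python3 - <<'E'
from h import *; from plan import plan
for n in('top','scene'):
    X=np.load(n+'.npz')['X'].reshape(-1,3)
    for zlo in(.03,.06,.1,.15,.2):
        P=X[(X[:,2]>zlo)&(X[:,2]<zlo+.4)&(X[:,1]<-.42)&(X[:,1]>-.7)&(X[:,0]>.33)&(X[:,0]<.75)]
        if len(P): print(n,zlo,len(P),'ymax',np.percentile(P[:,1],99.5).round(3),'x',np.percentile(P[:,0],[.5,99.5]).round(3))
P=np.load('top.npz')['X'].reshape(-1,3)
P=P[(P[:,2]>.014)&(P[:,2]<.03)&(abs(P[:,0]-.485)<.11)&(P[:,1]<-.31)&(P[:,1]>-.46)]
print(cv2.boxPoints(cv2.minAreaRect((P[:,:2]*1000).astype(np.float32))),[np.percentile(P[:,i],[.5,99.5]) for i in(0,1)])
a=(.6541,-.0203,.0253,1)
for yaw in(0,90,-90): plan(a,(.5155,-.385,.10,yaw))
E
```

```text
top 0.03 6628 ymax -0.518 x [0.362 0.638]
top 0.06 6039 ymax -0.519 x [0.362 0.638]
top 0.1 4863 ymax -0.523 x [0.369 0.63 ]
top 0.15 228 ymax -0.542 x [0.414 0.571]
top 0.2 106 ymax -0.543 x [0.415 0.571]
scene 0.03 4327 ymax -0.515 x [0.335 0.646]
scene 0.06 3538 ymax -0.517 x [0.334 0.646]
scene 0.1 2329 ymax -0.521 x [0.332 0.638]
scene 0.15 557 ymax -0.54 x [0.33  0.593]
scene 0.2 356 ymax -0.54 x [0.33  0.593]
[[ 397.48923 -330.40976]
 [ 399.5671  -442.0211 ]
 [ 569.99194 -438.84824]
 [ 567.91406 -327.2369 ]] [array([0.39847529, 0.56825652]), array([-0.44039828, -0.32796013])]
[-14.49, 36.22, -7.47] turn z 1
[-14.49, 36.22, -7.47] turn z -89
[-14.49, 36.22, -7.47] turn z 91
```

Call:
{"op": "servo_tool", "data": {"steps": [[[-0.5,0,0],[0,0,0],0.2],[[-2,0,0],[0,0,0],0.2],[[-4,0,0],[0,0,0],0.2],[[-6,0,0],[0,0,0],0.2],[[-8,0,0],[0,0,0],0.2],[[-10,0,0],[0,0,0],0.2],[[-10.5,0,-0.5],[0,0,0],0.2],[[-10.5,0,-3],[0,0,0],0.2],[[-10.5,0,-6],[0,0,0],0.2],[[-10.5,0,-9],[0,0,0],0.2],[[-10.5,0,-10],[0,0,0],0.2]], "force": 15}}

```text
time: 10.3
ee_pos: [0.5508, -0.0225, 0.1279]
eef_rot: [180.0, -0.3, 1.0]
ft_force: [0.0, -1.1, -1.2]
grip_width: 0.0358
grip_force: 15.0
```

```bash
python3 - <<'E'
from plan import plan
plan((.5491,-.0221,.1253,1),(.5137,-.385,.1253,1),(.5137,-.385,.0245,1))
E
```

```text
[-4.17, 36.22, -0.0] turn z 0
[-4.17, 36.22, 10.08] turn z 0
```

Call:
{"op": "servo_tool", "data": {"steps": [[[-0.3,2.5,0],[0,0,0],0.2],[[-0.8,7,0],[0,0,0],0.2],[[-1.4,12,0],[0,0,0],0.2],[[-2,17,0],[0,0,0],0.2],[[-2.6,22,0],[0,0,0],0.2],[[-3.2,27,0],[0,0,0],0.2],[[-3.7,32,0],[0,0,0],0.2],[[-4,35,0],[0,0,0],0.2],[[-4.17,36.22,0],[0,0,0],0.2],[[-4.17,36.22,2],[0,0,0],0.2],[[-4.17,36.22,5],[0,0,0],0.2],[[-4.17,36.22,7],[0,0,0],0.2]]}}

```text
time: 11.8
ee_pos: [0.5126, -0.3825, 0.0516]
eef_rot: [-179.8, 0.2, 1.1]
ft_force: [0.7, 0.6, -1.1]
grip_width: 0.0361
grip_force: 15.0
```

```bash
python3 - <<'E'
from h import *
im,d,X,p=cam('wrist'); cv2.imwrite('pics/w5.png',im)
s=env.get_state(); print(s['ee_pos'],s['eef_rot'],s['grip_width'])
E
```

```text
[ 0.51128503 -0.38160585  0.0488454 ] [-179.66832371    0.34285177    1.07495033] 0.03564740115304728
```

View pics/w5.png

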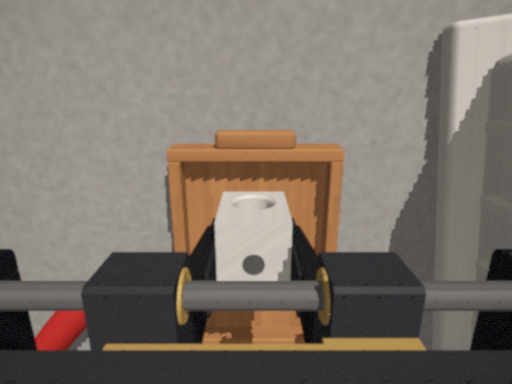

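The carrier is over the wooden tray, inside its walls: the tray's inner sides are at columns 185 and 330, the carrier at 217–291. The measured pose is a few mm off the command, so I let it settle.

Call:
{"op": "servo_tool", "data": {"steps": [[[0,0,0],[0,0,0],0.2],[[0,0,0],[0,0,0],0.2]]}}

```text
time: 12.1
ee_pos: [0.5145, -0.3854, 0.0563]
eef_rot: [179.9, -0.1, 1.0]
ft_force: [0.2, -0.4, -1.4]
grip_width: 0.036
grip_force: 15.0
```

Call:
{"op": "servo_tool", "data": {"steps": [[[0,0,1],[0,0,0],0.2],[[0,0,2],[0,0,0],0.2],[[0,0,2.6],[0,0,0],0.2],[[0,0,2.9],[0,0,0],0.2],[[0,0,3.05],[0,0,0],0.2],[[0,0,3.1],[0,0,0],0.2],[[0,0,3.1],[0,0,0],0.2]]}}

```text
time: 12.98
ee_pos: [0.5136, -0.3852, 0.0248]
eef_rot: [-180.0, 0.0, 1.0]
ft_force: [-3.5, 3.0, 6.0]
grip_width: 0.0358
grip_force: 15.0
```

Call:
{"op": "servo_tool", "data": {"steps": [[[0,0,0],[0,0,0],0.42],[[0,0,0],[0,0,0],0.5],[[0,0,0],[0,0,0],0.5],[[0,0,-1],[0,0,0],0.5],[[0,0,-3],[0,0,0],0.5],[[0,0,-6],[0,0,0],0.5],[[0,0,-10],[0,0,0],0.5],[[0,0,-14],[0,0,0],0.5],[[0,0,-15],[0,0,0],0.5]]}}

```text
time: 14.1
ee_pos: [0.5154, -0.3867, 0.1798]
eef_rot: [179.7, -0.4, 1.0]
ft_force: [0.4, -0.7, 0.1]
grip_width: 0.0476
grip_force: 0.0
```

```bash
python3 - <<'E'
from h import *; from plan import plan
im,d,X,p=cam('wrist')
P=X[(X[...,2]>.045)&(X[...,2]<.062)&(abs(X[...,0]-.514)<.04)&(abs(X[...,1]+.385)<.035)]
print(cv2.minAreaRect((P[:,:2]*1000).astype(np.float32)),np.percentile(P[:,2],[5,50,95]))
plan((.5137,-.385,.1743,1),(.559,.1795,.15,-33),(.559,.1795,.017,-33))
E
```

```text
((512.8402099609375, -385.99237060546875), (44.61011505126953, 36.09178161621094), 0.8148135542869568) [0.05269531 0.05425966 0.05548291]
[5.51, -56.36, 2.43] turn z 34
[5.51, -56.36, 15.73] turn z 34
```

Carrier R is down flat in the wooden tray, top at 54 mm. Next is the left carrier.

Call:
{"op": "servo_tool", "data": {"steps": [[[0.5,-5,0],[0,0,2],0.5],[[1.1,-11,0.5],[0,0,5],0.5],[[1.7,-17,0.8],[0,0,9],0.5],[[2.3,-23,1],[0,0,13],0.65],[[2.9,-29,1.2],[0,0,17],0.65],[[3.5,-35,1.5],[0,0,22],0.65],[[4.1,-41,1.8],[0,0,27],0.65],[[4.7,-47,2],[0,0,31],0.65],[[5.2,-53,2.2],[0,0,34],0.65],[[5.51,-56.36,2.43],[0,0,34],0.65],[[5.51,-56.36,2.43],[0,0,34],0.65],[[5.51,-56.36,2.43],[0,0,34],0.65]]}}

```text
time: 15.65
ee_pos: [0.5581, 0.1787, 0.1484]
eef_rot: [179.9, 0.1, -33.0]
ft_force: [0.5, 0.5, 0.3]
grip_width: 0.0619
grip_force: 0.0
```

```bash
python3 - <<'E'
from h import *; from plan import plan
im,d,X,p=cam('wrist'); cv2.imwrite('pics/w6.png',im)
P=X[(X[...,2]>.041)&(X[...,2]<.051)&(abs(X[...,0]-.559)<.04)&(abs(X[...,1]-.1795)<.04)]
print(cv2.minAreaRect((P[:,:2]*1000).astype(np.float32)),np.percentile(P[:,2],[5,50,95]))
print(env.get_state()['ee_pos'],env.get_state()['grip_width'])
E
```

```text
((558.2579345703125, 180.16598510742188), (36.016082763671875, 44.74873733520508), 56.484500885009766) [0.04498141 0.04622419 0.04737294]
[0.55836743 0.17834997 0.148803  ] 0.061720798168966834
```

View pics/w6.png

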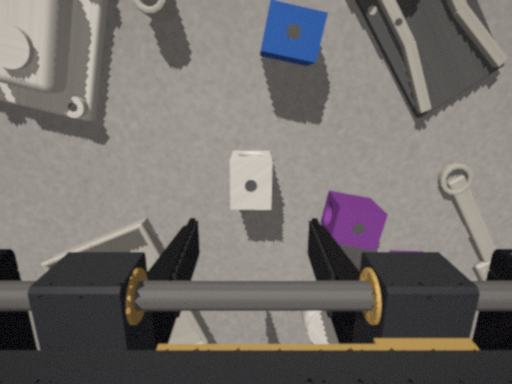

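The left carrier is under the gripper at (251,182). The finger path is clear of the purple block at (355,220).

Call:
{"op": "servo_tool", "data": {"steps": [[[-0.1,0,3],[0,0,0.5],0.65],[[-0.1,0,7],[0,0,0.5],0.65],[[-0.1,0,10.5],[0,0,0.5],0.65],[[-0.1,0,12.5],[0,0,0.5],0.65],[[-0.1,0,13.3],[0,0,0.5],0.65],[[-0.1,0,13.3],[0,0,0.5],0.65],[[-0.1,0,13.3],[0,0,0.5],0.3],[[-0.1,0,13.3],[0,0,0.5],0.2],[[-0.1,0,13.3],[0,0,0.5],0.2],[[-0.1,0,13.3],[0,0,0.5],0.2],[[-0.1,0,13.3],[0,0,0.5],0.2]], "force": 15}}

```text
time: 17.08
ee_pos: [0.5586, 0.1802, 0.0174]
eef_rot: [-179.9, -0.0, -33.5]
ft_force: [-0.1, 0.3, 3.4]
grip_width: 0.0356
grip_force: 15.0
```

```bash
python3 - <<'E'
from plan import plan
plan((.5582,.180,.017,-33.5),(.5536,-.0220,.10,1),(.5536,-.0220,.032,1))
E
```

```text
[10.77, 17.1, -8.3] turn z -34.5
[10.77, 17.1, -1.5] turn z -34.5
```

Call:
{"op": "servo_tool", "data": {"steps": [[[0,0,-1],[0,0,0],0.2],[[0,0,-4],[0,0,0],0.2],[[0.5,1,-7.5],[0,0,-3],0.2],[[2.5,4,-8.3],[0,0,-10],0.2],[[5,8,-8.3],[0,0,-18],0.2],[[7.5,12,-8.3],[0,0,-26],0.2],[[9.8,15.5,-8.3],[0,0,-34.5],0.2],[[10.77,17.1,-8.3],[0,0,-34.5],0.2],[[10.77,17.1,-6.5],[0,0,-34.5],0.2],[[10.77,17.1,-4],[0,0,-34.5],0.2],[[10.77,17.1,-2],[0,0,-34.5],0.2],[[10.77,17.1,-1.5],[0,0,-34.5],0.2]]}}

```text
time: 18.58
ee_pos: [0.5515, -0.021, 0.0289]
eef_rot: [-179.9, 0.3, 1.0]
ft_force: [0.4, 0.2, -2.0]
grip_width: 0.0359
grip_force: 15.0
```

Call:
{"op": "servo_tool", "data": {"steps": [[[0,0,0],[0,0,0],0.2],[[0,0,0],[0,0,0],0.2]]}}

```text
time: 18.82
ee_pos: [0.5544, -0.022, 0.0327]
eef_rot: [180.0, -0.1, 1.0]
ft_force: [-0.5, 0.1, -2.7]
grip_width: 0.0359
grip_force: 15.0
```

```bash
python3 - <<'E'
from off import *
im,d,X,p=cam('wrist'); cv2.imwrite('pics/w7.png',im)
s=env.get_state(); print(s['ee_pos'],s['eef_rot'])
off(X,dict(ee_pos=[.5536,-.0220,.0315],eef_rot=[180,0,1.0]))
E
```

```text
[ 0.5543953  -0.02214676  0.03279085] [ 1.79984684e+02 -1.18790797e-01  1.00175504e+00]
carrier b edges [-0.0234664   0.02333231] mid -6.704338346992175e-05 front a 0.02271533105568012
pin mean b 2.85175725747211e-05 edges mid -8.74238920570529e-05 slope -0.12305844858516866 nose a 0.08049318308195247
rail inner 1 0.0189509119519666
rail inner -1 0.018834598567617815
```

View pics/w7.png

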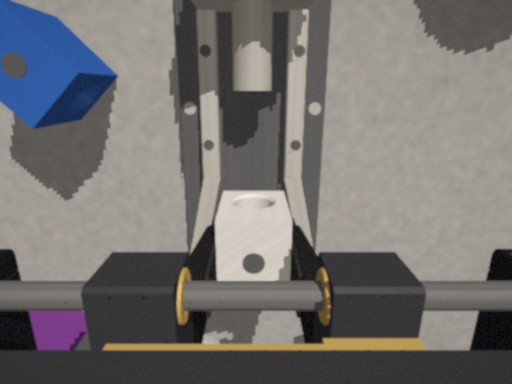

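The carrier is lined up with the pin (both near column 253), so I lower it and slide it in.

Call:
{"op": "servo_tool", "data": {"steps": [[[0,0,0.4],[0,0,0],0.2],[[0,0,0.67],[0,0,0],0.2],[[0.5,0,0.67],[0,0,0],0.2],[[1.5,0,0.67],[0,0,0],0.2],[[2.5,0,0.67],[0,0,0],0.2],[[3.5,0,0.67],[0,0,0],0.2],[[4.5,0,0.67],[0,0,0],0.2],[[5.3,0,0.67],[0,0,0],0.2],[[6.0,0,0.67],[0,0,0],0.2],[[6.4,0,0.67],[0,0,0],0.2],[[6.7,0,0.67],[0,0,0],0.2],[[6.7,0,0.67],[0,0,0],0.2]], "force": 10}}

```text
time: 20.38
ee_pos: [0.6212, -0.0211, 0.0252]
eef_rot: [180.0, -0.1, 1.0]
ft_force: [-2.3, 0.3, 4.9]
grip_width: 0.0359
grip_force: 10.0
```

Call:
{"op": "servo_tool", "data": {"steps": [[[0.2,0,0],[0,0,0],0.2],[[0.4,0,0],[0,0,0],0.2],[[0.6,0,0],[0,0,0],0.2],[[0.75,0,0],[0,0,0],0.2],[[0.9,0,0],[0,0,0],0.2],[[1.0,0,0],[0,0,0],0.2],[[1.1,0,0],[0,0,0],0.2]]}}

```text
time: 21.25
ee_pos: [0.631, -0.0208, 0.0253]
eef_rot: [180.0, 0.1, 1.0]
ft_force: [-6.7, -0.7, 5.7]
grip_width: 0.036
grip_force: 10.0
```

Force is rising at about the screw position. I push slightly more and check whether the carrier moves relative to the post.

Call:
{"op": "servo_tool", "data": {"steps": [[[0.1,0,-0.03],[0,0,0],0.2],[[0.2,0,-0.03],[0,0,0],0.2],[[0.3,0,-0.03],[0,0,0],0.2],[[0.3,0,-0.03],[0,0,0],0.2]]}}

```text
time: 21.75
ee_pos: [0.6346, -0.0207, 0.0253]
eef_rot: [180.0, -0.0, 1.0]
ft_force: [-4.3, -0.6, 4.2]
grip_width: 0.0359
grip_force: 10.0
```

```bash
python3 - <<'E'
from h import *
s=env.get_state(); print(s['ee_pos'],s['ft_force'])
im,d,X,p=cam('wrist'); cv2.imwrite('pics/w8.png',im)
r=np.radians(1); a=(X[...,0]-.6286)*np.cos(r)+(X[...,1]+.0208)*np.sin(r); b=-(X[...,0]-.6286)*np.sin(r)+(X[...,1]+.0208)*np.cos(r); z=X[...,2]
m=(abs(z-.054)<.003)&(abs(b)<.012)&(a<.04); print('carrier front a',np.percentile(a[m],[99,99.8]))
m=(abs(z-.052)<.003)&(abs(b)<.02)&(a>.04); print('post face a',np.percentile(a[m],[.2,1]))
E
```

```text
[ 0.63459131 -0.02074869  0.02529316] [-4.29345617 -0.62116795  4.24281526]
carrier front a [0.02753746 0.0278469 ]
post face a [0.04563238 0.0458504 ]
```

View pics/w8.png

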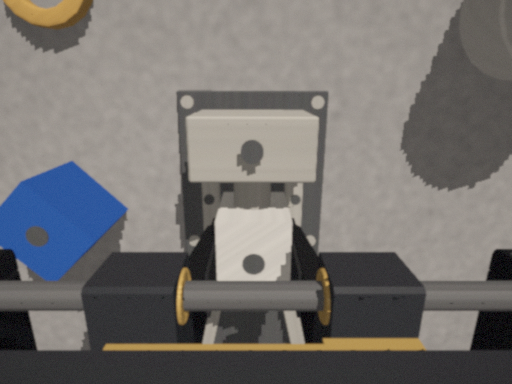

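The carrier's front is at 27.7 mm, so its centre is near +5.7, past the screw stop and moving with the tool. The drag looks like plate friction, so I lift the press slightly and carry on.

Call:
{"op": "servo_tool", "data": {"steps": [[[0,0,-0.04],[0,0,0],0.2],[[0.2,0,-0.04],[0,0,0],0.2],[[0.4,0,-0.04],[0,0,0],0.2],[[0.6,0,-0.04],[0,0,0],0.2],[[0.8,0,-0.04],[0,0,0],0.2],[[0.8,0,-0.04],[0,0,0],0.2]]}}

```text
time: 22.55
ee_pos: [0.6426, -0.0206, 0.0254]
eef_rot: [-180.0, -0.0, 1.0]
ft_force: [0.0, 0.3, -1.5]
grip_width: 0.0358
grip_force: 10.0
```

Call:
{"op": "servo_tool", "data": {"steps": [[[0.3,0,0],[0,0,0],0.2],[[0.6,0,0],[0,0,0],0.2],[[0.8,0,0],[0,0,0],0.2],[[0.9,0,0],[0,0,0],0.2],[[1.0,0,0],[0,0,0],0.2],[[1.08,0,0],[0,0,0],0.2],[[1.15,0,0],[0,0,0],0.2],[[1.15,0,0],[0,0,0],0.2]]}}

```text
time: 23.55
ee_pos: [0.6525, -0.0204, 0.0254]
eef_rot: [-180.0, 0.2, 1.0]
ft_force: [-6.8, 0.5, 1.8]
grip_width: 0.0364
grip_force: 10.0
```

```bash
python3 - <<'E'
from h import *; from plan import plan
s=env.get_state(); print(s['ee_pos'],s['ft_force'])
im,d,X,p=cam('wrist')
r=np.radians(1); a=(X[...,0]-.6286)*np.cos(r)+(X[...,1]+.0208)*np.sin(r); b=-(X[...,0]-.6286)*np.sin(r)+(X[...,1]+.0208)*np.cos(r); z=X[...,2]
m=(abs(z-.0545)<.002)&(abs(b)<.012)&(a<.06)&(a>.02); print('front hist',np.histogram(a[m],np.arange(.034,.062,.002)))
# after -10.5cm & +10cm up
q=(.6541-.10498,-.0202-.0018,.1250,1)
# place second: tray x=-0.03
plan(q,(.4535,-.386,.125,1),(.4535,-.386,.0250,1))
E
```

```text
[ 0.65249885 -0.0203733   0.02540825] [-6.77912811  0.48851771  1.78162666]
front hist (array([202, 190, 201, 196, 209, 202,  52,  69,  70,  66,  57,  90, 107]), array([0.034, 0.036, 0.038, 0.04 , 0.042, 0.044, 0.046, 0.048, 0.05 ,
       0.052, 0.054, 0.056, 0.058, 0.06 ]))
[-10.2, 36.23, -0.0] turn z 0
[-10.2, 36.23, 10.0] turn z 0
```

This carrier also goes right home, with contact at the same place (x = 0.6525). Both belong in the wooden tray. I back it out.

Call:
{"op": "servo_tool", "data": {"steps": [[[-0.5,0,0],[0,0,0],0.2],[[-2,0,0],[0,0,0],0.2],[[-4,0,0],[0,0,0],0.2],[[-6,0,0],[0,0,0],0.2],[[-8,0,0],[0,0,0],0.2],[[-10,0,0],[0,0,0],0.2],[[-10.5,0,-0.5],[0,0,0],0.2],[[-10.5,0,-3],[0,0,0],0.2],[[-10.5,0,-6],[0,0,0],0.2],[[-10.5,0,-9],[0,0,0],0.2],[[-10.5,0,-10],[0,0,0],0.2]], "force": 15}}

```text
time: 24.98
ee_pos: [0.5507, -0.0225, 0.1286]
eef_rot: [180.0, -0.3, 1.0]
ft_force: [-0.1, 0.3, -3.1]
grip_width: 0.0359
grip_force: 15.0
```

Call:
{"op": "servo_tool", "data": {"steps": [[[-0.7,2.5,0],[0,0,0],0.2],[[-2,7,0],[0,0,0],0.2],[[-3.4,12,0],[0,0,0],0.2],[[-4.8,17,0],[0,0,0],0.2],[[-6.2,22,0],[0,0,0],0.2],[[-7.6,27,0],[0,0,0],0.2],[[-9,32,0],[0,0,0],0.2],[[-9.9,35,0],[0,0,0],0.2],[[-10.2,36.23,0],[0,0,0],0.2],[[-10.2,36.23,2],[0,0,0],0.2],[[-10.2,36.23,4.5],[0,0,0],0.2],[[-10.2,36.23,6.5],[0,0,0],0.2]]}}

```text
time: 26.48
ee_pos: [0.4528, -0.3839, 0.0578]
eef_rot: [-179.9, 0.1, 1.1]
ft_force: [0.3, -0.4, -2.8]
grip_width: 0.0361
grip_force: 15.0
```

Call:
{"op": "servo_tool", "data": {"steps": [[[0,0,0],[0,0,0],0.2],[[0,0,1],[0,0,0],0.2],[[0,0,2],[0,0,0],0.2],[[0,0,2.8],[0,0,0],0.2],[[0,0,3.3],[0,0,0],0.2],[[0,0,3.5],[0,0,0],0.2],[[0,0,3.6],[0,0,0],0.2],[[0,0,3.6],[0,0,0],0.2]]}}

```text
time: 27.48
ee_pos: [0.4534, -0.3865, 0.0252]
eef_rot: [180.0, -0.0, 1.0]
ft_force: [-1.4, 1.2, 0.8]
grip_width: 0.0358
grip_force: 15.0
```

Call:
{"op": "servo_tool", "data": {"steps": [[[0,0,0.04],[0,0,0],0.2],[[0,0,0.04],[0,0,0],0.42],[[0,0,0.04],[0,0,0],0.5],[[0,0,0.04],[0,0,0],0.5],[[0,0,-1],[0,0,0],0.5],[[0,0,-3],[0,0,0],0.5],[[0,0,-6],[0,0,0],0.5],[[0,0,-10],[0,0,0],0.5],[[0,0,-14],[0,0,0],0.5],[[0,0,-15],[0,0,0],0.5],[[0,0,-15],[0,0,0],0.5]]}}

```text
time: 28.85
ee_pos: [0.4536, -0.3865, 0.1759]
eef_rot: [179.9, -0.1, 1.0]
ft_force: [-0.6, 0.0, -0.2]
grip_width: 0.0476
grip_force: 0.0
```

```bash
python3 - <<'E'
from h import *
im,d,X,p=cam('wrist')
for n in('wrist','scene'):
  if n=='scene': im,d,X,p=cam('scene')
  for c in(.5128,.4535):
    P=X[(X[...,2]>.047)&(X[...,2]<.062)&(abs(X[...,0]-c)<.028)&(abs(X[...,1]+.386)<.035)]
    if len(P)>10: print(n,c,cv2.minAreaRect((P[:,:2]*1000).astype(np.float32)),np.percentile(P[:,2],[5,50,95]).round(4))
print(env.get_state()['ft_force'])
E
```

```text
wrist 0.5128 ((512.7654418945312, -385.7506408691406), (43.97616958618164, 35.663978576660156), 1.6818668842315674) [0.053  0.0543 0.0554]
wrist 0.4535 ((452.4985046386719, -387.1970520019531), (44.43018341064453, 35.78868103027344), 0.713148295879364) [0.0528 0.0542 0.0554]
scene 0.5128 ((516.0785522460938, -384.0939636230469), (39.99974822998047, 46.595333099365234), 88.48176574707031) [0.048  0.0528 0.0542]
scene 0.4535 ((455.60479736328125, -384.7071838378906), (49.523494720458984, 39.13148880004883), 1.9815179109573364) [0.049  0.0528 0.0548]
[ 0.04980267  0.61112917 -0.16612146]
```

Both carriers lie flat on the tray floor, tops at 54 mm, and the gripper is clear.

```bash
python3 -c "
from rig import env; print(env.hand_in())"
```

```text
the job is handed in; nothing more can be done
None
```

Both carriers went right home on the gauge and now lie flat in the wooden tray; the steel pan stays empty, and the job is handed in (no verdict was returned).

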